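Open the die case by its pop-out T-handle

TASK

Open the grey die case: press the release button on its lid so that the T-handle pops out, turn the handle clockwise (seen from above) until you feel it come up against its stop, then raise the lid well open by the handle and let go so that it stands open on its own. Be gentle: press the button lightly, do not force the handle against its stop or the lid against its latch, and leave the bottles beside it where they are.

Things in the scene. Friction and masses are not known exactly. Their poses are not given: they have to be found in the camera images.
- case: Grey painted sheet-metal case with steel corners, closed, fixed to the worktop, 240 (x) x 260 (y) mm, top of the closed lid 100 mm above the worktop. Origin: centre of its underside; its -x is the front, where the release button is; +x the hinge side. z up. The latch (a steel dish frame with a slot) lies in the lid on the centre line, its vertical axis 35 mm in front of the case's centre.
- button_top (a point): Centre of the top face of the release button: a round bare steel button, 18 mm across, in a dark 25 mm collar 3 mm high, 68 mm in front of the latch axis. It stands 12 mm above the lid and travels 8 mm down against a spring, 2 N at first to 9 N fully down; the handle lets go at about 4 mm (6 N). Bottoming is hard. It springs back when let go.
- release_button: The release button itself (18 mm across); origin on its axis at the level of the lid's top face, z up.
- grip (a point): Middle of the T-handle's bar: a dark steel round bar, 14 mm thick, 76 mm long, centred on the latch axis, with a small 7 mm tab at its button end. It lies along the case's x axis at the start, sunk in its slot (middle 5 mm below the lid's top face, so it cannot be gripped); popped out, the middle is 29 mm above the lid's top face, on a 10 mm stem. It moves with the handle.
- pop (a joint): How far the T-handle has come out, m: about 0.001 latched in, 0.034 fully popped out (a spring lifts it with 7 N at first, falling to nothing at the end, where it stands at 0.034 and can be pushed down again with 0.2 N per mm). It stays out.
- turn (a joint): Turn of the T-handle, rad: 0 at the start, growing clockwise seen from above. It turns only when popped out, against 0.06 Nm of friction, and stays where it is left. A firm stop ends the turn somewhere between 0.9 and 1.3 rad, set differently every time and not visible; the latch lets the lid go only in the last 0.15 rad before the stop, and a little less when the lid moves.
- lid (a joint): Opening of the lid, rad: 0 closed, 1.2 the most. The hinge is stiff (0.9 Nm) and the lid stays where it is left; lifting at the handle takes about 8 N.
- lid_hinge (a point): Middle of the lid's hinge line: along the case's y axis, at the far (+x) edge, 88 mm above the worktop, 155 mm behind the latch axis.
- striker: Hidden steel striker inside the case, under the latch, fixed; it carries the stop and the lip that holds the latch tongue. Origin on the latch axis, 69 mm above the worktop. The tongue meets the stop 29 mm from the latch axis, so 25 N there is about 0.7 Nm of turning moment at the handle.
- brown_bottle: Brown bottle with white cap, 34 mm across, 77 mm high, beside the case; origin centre of its underside. Leave alone.
- tall_bottle: White bottle with blue cap, 40 mm across, 104 mm high, beside the case; origin centre of its underside. Leave alone.

How it is judged:
By the outcome, as a careful person would: the job done as asked, in the order asked, and still so for the second after the job is handed in, with the robot touching nothing.
It also fails if it takes over 64 s, if anything falls off the work surface, if the arm or the gripper's body presses on something with over 40 N, if the wrist force passes 120 N, or if a joint passes its speed limit or range.

ROBOT

A 6-joint arm with a two-finger parallel gripper is mounted at the origin on a cart in front of the work surface, level with it; the furniture and walls round the work are solid. World frame = base frame: x ahead of the robot, y to its left, z up, the work surface at z = 0. Lengths are in m, angles in degrees, forces in N, time in s.
With the tool pointing down it reaches from about 0.25 to 0.725 m from the base axis. Payload 9.7 kg.
Tool frame: the origin (TCP) lies midway between the tips of the shut fingers; the grasp point (between the pads) lies 19 mm behind it (bot.hold_point_z is the distance from the TCP to the grasp point, in m); z points along the fingers, y is the line along which they close (so a half turn about z gives the same grasp; the last joint's range is limited). The gripper opens to 85 mm and grips with 20 to 120 N. Pads are 22 mm wide; open, the fingers measure 114 mm over their backs; the gripper's body (76 mm by 85 mm) begins 54 mm behind the grasp point. The pads swing forward as they close: fully open they stand 13 mm farther back than shut.
Start: joints at [68.812, 4.979, 10.078, 95.1, 0, 90], TCP at [0.199, 0.513, 0.231] pointing down, gripper open.
Joint ranges: [-179.16, 179.16], [-48.56, 103.87], [-65.8, 70.77], [-126.05, 130.52], [-82.76, 87.17], [-180, 180]. Speed limits (degrees/s): [127.2, 127.2, 147.25, 180, 180, 180].

INTERFACE

Orientations are given as [roll, pitch, yaw] about the fixed x, y, z axes, in that order (R = Rz(yaw) Ry(pitch) Rx(roll)).
In Python, from workcell import bot gives the robot as it stands.
- The arm moves only by the tool play_rows, never from a script. Its argument "steps" is a list that holds one entry, the list of rows, each a list of 4 numbers: the shift along the tool's x, y, z in m, then the turn about the tool's z in rad. In form: [[[tx, ty, tz, yaw], ...]]. A call has exactly 5 rows; each row shifts and turns the commanded pose from where the row before left it, along the tool's axes as they then stand; what a row does not reach is not made up. A row lasts 1/12 s, in which the tool goes at most 41.7 mm and 7.16 degrees, less where a joint would pass 70% of its speed; a pose out of reach is approached as far as the arm can. A call is refused whole if a number of a shift passes 0.0417 or a number of a turn 0.125, either way. A call with a gripper value outside its range is refused whole. "gripper" is the finger opening in m, from 0 to 0.0854, set as the call begins (left out, the last holds). The fingers move at their own pace and stop on an object; "squeeze" is the grip in N (left out, the last holds). Time passes only in rows, so rows that do not move let the fingers close, or fill a call up. It gives the time, the measured TCP pose, the force, the opening and the grip force at its end, in the units of the state.
- bot.get_obs(): the state, without advancing time (a new reading comes with each control period).
- bot.camera(name): name is "side" or "top" or "wrist"; returns a dict with "img" (480x640x3 uint8, blue, green, red), "vfov" (degrees; the focal length in pixels is half the picture's height over the tangent of half this angle, whatever the lens; pixels are square), "cx", "cy" (the principal point, pixels), "xyz" and "attitude" of the camera in the world. Camera axes: x right, y down, z forward; pixel columns grow to the right and rows downward; lengths in m; the calibration is good to about 2 mm. A picture is of the moment at which its call begins. There is no depth.
- bot.job_done(): hands the job in; it is judged then, once.
The state is a dict: "time": time; "q": joint angles; "qd": joint speeds; "joint_efforts": joint torques, N m; "ee_pos": TCP position; "tcp_rot": TCP orientation; "wrist_force": force on the tool from outside, world axes, zero at the start; "torque": the same for the moment, N m; "opening": finger opening in m; "grasp_force": force on a finger pad.
Only numpy, scipy, OpenCV 4.12 (cv2) and the standard library are available. Lean on these libraries where they do the work, as an engineer would, in place of code of your own. Each camera call takes 0.05 s, during which the arm holds its last target. There are 200 camera calls.

## Working session

There is one attempt and no reset: what is moved stays moved. The work goes in short steps, Python scripts to look and compute and a tool call to move; the robot and the scene stay as the last step left them, time stands still between calls to the robot, and variables do not carry over. Pictures are saved under pics/ and viewed, at most 10 in all, crops included, and the job is handed in when it is done.

Besides the shell and the picture viewer there is one more tool, called after "Call:" as name(argument=value, ...) on one line, values as JSON. play_rows: Moves the arm, as the interface text tells. Its arguments: {"type":"object","properties":{"steps":{"type":"array","items":{"type":"array","items":{"type":"array","items":{"type":"number"}}}},"gripper":{"type":"number"},"squeeze":{"type":"number"}},"required":["steps"]}

```bash
mkdir -p pics
cat > h.py <<'E'
import numpy as np,cv2
from scipy.spatial.transform import Rotation as R
from workcell import bot
def cam(n):
    c=bot.camera(n);return c
def ray(c,u,v):
    f=240/np.tan(np.radians(c["vfov"])/2)
    d=np.array([(u-c["cx"])/f,(v-c["cy"])/f,1]);return R.from_euler('xyz',c["attitude"],degrees=True).as_matrix()@d
def atz(c,u,v,z):
    d=ray(c,u,v);p=np.array(c["xyz"]);return p+d*(z-p[2])/d[2]
def proj(c,P):
    f=240/np.tan(np.radians(c["vfov"])/2)
    q=R.from_euler('xyz',c["attitude"],degrees=True).as_matrix().T@(np.array(P)-c["xyz"])
    return q[:2]/q[2]*f+[c["cx"],c["cy"]]
E
python3 - <<'E'
from h import *
import pickle
o=bot.get_obs();print(o)
D={}
for n in("top","side","wrist"):
    c=cam(n);D[n]=c;cv2.imwrite(f"pics/{n}0.png",c["img"]);print(n,c["vfov"],c["cx"],c["cy"],c["xyz"],c["attitude"])
pickle.dump(D,open("d0.pkl","wb"))
E
```

```text
{'time': 0.0, 'q': array([6.88116176e+01, 5.01174708e+00, 1.00367563e+01, 9.51015682e+01,
       2.63918102e-04, 9.00025925e+01]), 'qd': array([-0.00964764,  0.0944439 ,  0.10409661,  0.08071469,  0.09552905,
       -0.08671643]), 'joint_efforts': array([ 1.51997888e-04, -5.20382559e+01,  4.64808691e+01,  1.61409681e-02,
       -2.60951265e-05, -8.77895303e-06]), 'ee_pos': array([0.19870529, 0.51260471, 0.2305975 ]), 'tcp_rot': array([-1.79923441e+02, -2.60453727e-04,  1.58809025e+02]), 'wrist_force': array([ 0.53351346, -0.64477184, -0.75839161]), 'torque': array([ 0.01735861, -0.02736439, -0.02762691]), 'grasp_force': 0.0, 'opening': 0.08534994398159874}
top 46.25283748870889 324.8749982941302 241.124626518616 [0.52445438 0.01032707 0.94550139] [-175.09867332   -0.90769683  -88.34096587]
side 53.94685496243233 322.01215822354226 238.60257877493433 [ 0.31589246 -0.73602632  0.43738372] [-113.82004935    1.13974657  -21.64955491]
wrist 65.84837886186638 318.7930606218624 235.0865522969786 [0.12519725 0.54172369 0.37377281] [1.61870788e+02 9.51134436e-02 6.87907146e+01]
```

View pics/top0.png

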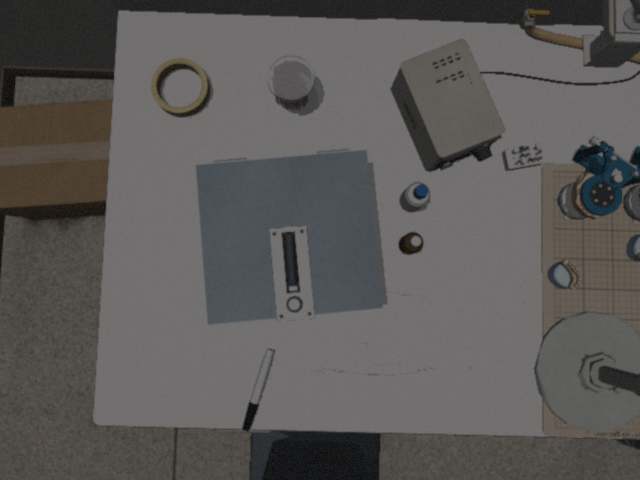

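View pics/side0.png

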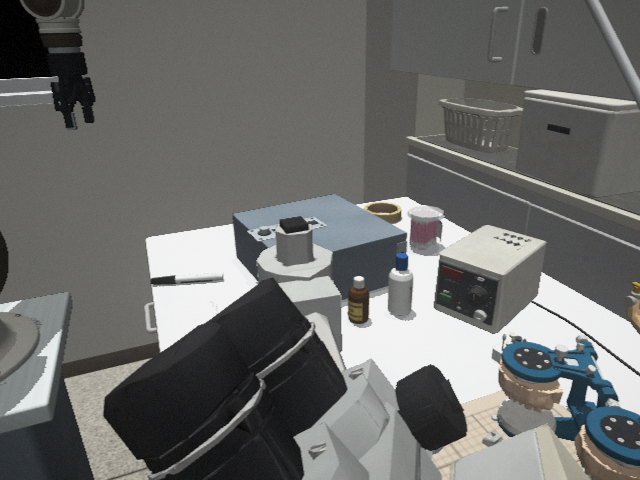

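The top view shows the lid at corners (197,163), (367,151), (385,304) and (209,323), the button at (294,304), and the bar spanning (290,233)–(293,290). The bottles are at (417,196) and (411,243). The side view agrees.

Run:
```python
from h import *
import pickle
c=pickle.load(open("d0.pkl","rb"))["top"]
for n,u,v,z in [("c1",197,163,.1),("c2",367,151,.1),("c3",385,304,.1),("c4",209,323,.1),("btn",294,304,.112),("bar+",290,233,.1),("bar-",293,290,.1),("tall",421,190,.104),("brown",416,241,.077)]:
    print(n,atz(c,u,v,z).round(4))
im=c["img"][210:335,250:335];cv2.imwrite("pics/crop0.png",cv2.resize(im,None,fx=4.5,fy=4.5,interpolation=cv2.INTER_CUBIC))
```

```text
c1 [0.7108 0.1972 0.1   ]
c2 [ 0.7379 -0.0615  0.1   ]
c3 [ 0.5055 -0.0938  0.1   ]
c4 [0.47   0.1677 0.1   ]
btn [0.502 0.042 0.112]
bar+ [0.608  0.0521 0.1   ]
bar- [0.5224 0.0446 0.1   ]
tall [ 0.6793 -0.1446  0.104 ]
brown [ 0.6038 -0.143   0.077 ]
```

View pics/crop0.png

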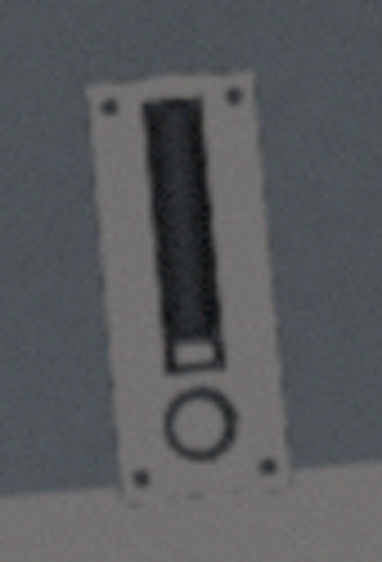

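Call:
play_rows(steps=[[[0, 0, 0, -0.098], [0, 0, 0, -0.098], [0, 0, 0, -0.098], [0, 0, 0, -0.098], [0, 0, 0, -0.098]]], gripper=0)

```text
time: 0.57
ee_pos: [0.1988, 0.5127, 0.231]
tcp_rot: [-180.0, -0.0, -172.8]
wrist_force: [0.4, 0.5, 0.9]
opening: 0.0255
grasp_force: 0.0
```

```bash
python3 -c "
from h import *
o=bot.get_obs();print(o['q'].round(2),o['tcp_rot'],o['ee_pos'],o['opening'])"
```

```text
[68.81  4.99 10.06 95.1   0.   61.65] [-1.79970022e+02 -1.74004212e-02 -1.72837559e+02] [0.19875491 0.51272013 0.23097243] 0.025486539931953975
```

Call:
play_rows(steps=[[[-0.016, -0.0337, 0, 0], [-0.016, -0.0337, 0, 0], [-0.016, -0.0337, 0, 0], [-0.016, -0.0337, 0, 0], [-0.016, -0.0337, 0, 0]]])

```text
time: 0.98
ee_pos: [0.2988, 0.3536, 0.2311]
tcp_rot: [-180.0, -0.0, -173.1]
wrist_force: [-0.0, -0.6, -0.2]
opening: -0.0
grasp_force: 0.0
```

Call:
play_rows(steps=[[[-0.016, -0.0337, 0, 0], [-0.016, -0.0337, 0, 0], [-0.016, -0.0337, 0, 0], [-0.016, -0.0337, 0, 0], [-0.016, -0.0337, 0, 0]]])

```text
time: 1.4
ee_pos: [0.3985, 0.1957, 0.2313]
tcp_rot: [180.0, 0.0, -173.1]
wrist_force: [-0.6, -0.3, -0.4]
opening: 0.0004
grasp_force: 0.0
```

Call:
play_rows(steps=[[[-0.016, -0.0337, 0, 0], [-0.016, -0.0337, 0, 0], [-0.016, -0.0337, 0, 0], [-0.016, -0.0337, 0, 0], [-0.016, -0.0337, 0, 0]]])

```text
time: 1.82
ee_pos: [0.4982, 0.0378, 0.2312]
tcp_rot: [180.0, 0.0, -173.1]
wrist_force: [0.6, 0.5, -0.8]
opening: 0.0001
grasp_force: 0.0
```

Run:
```python
from h import *
o=bot.get_obs();print(o['q'].round(2),o['tcp_rot'],o['ee_pos'],o['opening'],o['wrist_force'],o['torque'])
c=cam("wrist");cv2.imwrite("pics/w1.png",c["img"])
import pickle;pickle.dump(c,open("w1.pkl","wb"))
```

```text
[ 4.34 -1.93  3.01 94.94  0.   -2.53] [ 1.79997873e+02  2.09951169e-03 -1.73125544e+02] [0.49822806 0.03784435 0.23120808] 0.00013779554642195715 [ 0.56806195  0.48441959 -0.8258256 ] [ 0.00992276  0.0052807  -0.01007432]
```

View pics/w1.png

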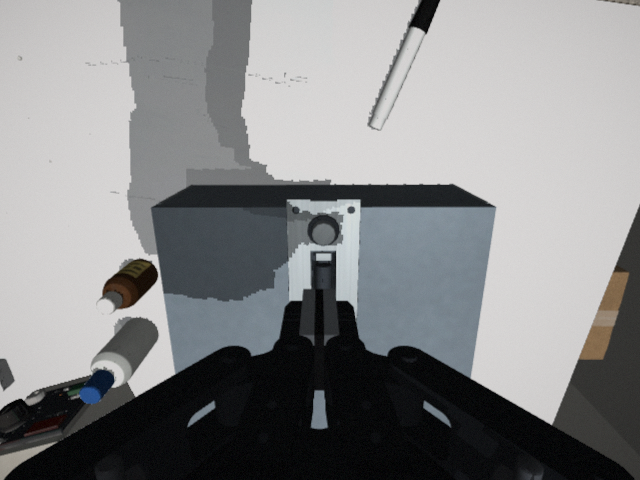

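The wrist view shows the button top at about (323,230) and the lid's front edge running from (153,208) to (495,207). The slot's tab is at (323,257).

Run:
```python
from h import *
import pickle
c=pickle.load(open("w1.pkl","rb"))
for n,u,v,z in [("btn",323,230,.112),("e1",153,208,.1),("e2",495,207,.1),("tab",323,257,.1)]: print(n,atz(c,u,v,z).round(4))
a=atz(c,153,208,.1);b=atz(c,495,207,.1);print(np.degrees(np.arctan2(*(a-b)[:2]*[1,-1])),(a+b)/2)
```

```text
btn [0.5007 0.0411 0.112 ]
e1 [ 0.5025 -0.0889  0.1   ]
e2 [0.4707 0.1692 0.1   ]
tab [0.5267 0.0445 0.1   ]
7.038418434767352 [0.48658303 0.04014717 0.1       ]
```

Call:
play_rows(steps=[[[-0.001, 0.0034, 0.025, 0], [0, 0, 0.028, 0], [0, 0, 0.028, 0], [0, 0, 0.022, 0], [0, 0, 0.01, 0]]])

```text
time: 2.28
ee_pos: [0.4968, 0.0431, 0.1149]
tcp_rot: [180.0, -0.2, -173.1]
wrist_force: [-1.0, -0.5, -0.5]
opening: -0.0002
grasp_force: 0.0
```

Call:
play_rows(steps=[[[0, 0, 0.002, 0], [0, 0, 0.002, 0], [0, 0, 0.001, 0], [0, 0, 0.001, 0], [0, 0, 0, 0]]])

```text
time: 2.7
ee_pos: [0.4988, 0.0433, 0.1133]
tcp_rot: [-180.0, 0.1, -173.1]
wrist_force: [-1.3, 0.6, 0.3]
opening: 0.0001
grasp_force: 0.0
```

Call:
play_rows(steps=[[[0, 0, 0.001, 0], [0, 0, 0.001, 0], [0, 0, 0.001, 0], [0, 0, 0, 0], [0, 0, 0, 0]]])

```text
time: 3.12
ee_pos: [0.4987, 0.0433, 0.1102]
tcp_rot: [-180.0, 0.1, -173.1]
wrist_force: [-0.7, 0.1, 4.8]
opening: 0.0002
grasp_force: 2.4
```

Call:
play_rows(steps=[[[0, 0, 0.001, 0], [0, 0, 0, 0], [0, 0, 0, 0], [0, 0, 0, 0], [0, 0, 0, 0]]])

```text
time: 3.53
ee_pos: [0.4987, 0.0433, 0.1088]
tcp_rot: [180.0, 0.1, -173.1]
wrist_force: [1.1, 0.9, 4.8]
opening: -0.0003
grasp_force: 2.3
```

Call:
play_rows(steps=[[[0, 0, 0.001, 0], [0, 0, 0.001, 0], [0, 0, 0, 0], [0, 0, 0, 0], [0, 0, 0, 0]]])

```text
time: 3.95
ee_pos: [0.4987, 0.0433, 0.1068]
tcp_rot: [180.0, 0.1, -173.1]
wrist_force: [0.6, 0.5, 6.3]
opening: -0.0004
grasp_force: 3.2
```

Run:
```python
from h import *
o=bot.get_obs();print(o['ee_pos'],o['wrist_force'],o['torque'])
c=cam("wrist");d=cam("side")
cv2.imwrite("pics/p2.png",np.hstack([c["img"][180:400,200:440],d["img"][180:400,200:440]]))
```

```text
[0.49867894 0.04330804 0.10680658] [0.61350243 0.50792728 6.32225113] [ 0.03934156 -0.2048074   0.03421861]
```

View pics/p2.png

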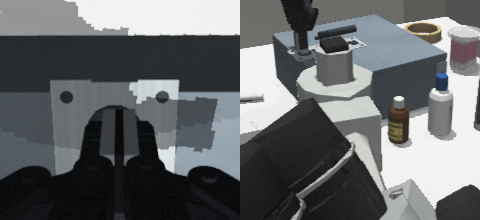

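The handle has popped: the bar stands above the lid in the side view, at about (337,31) in the crop. I'll lift off and take the gripper over the bar.

Call:
play_rows(steps=[[[0, 0, -0.01, 0], [0, 0, -0.02, 0], [0, 0, -0.025, 0], [0, 0, -0.02, 0], [0, 0, -0.01, 0]]])

```text
time: 4.47
ee_pos: [0.4985, 0.0432, 0.1939]
tcp_rot: [-180.0, 0.1, -173.1]
wrist_force: [0.2, 0.0, 0.2]
opening: 0.0002
grasp_force: 0.0
```

Call:
play_rows(steps=[[[-0.0146, -0.0004, 0, 0], [-0.0146, -0.0004, 0, 0], [-0.0146, -0.0004, 0, 0], [-0.0146, -0.0004, 0, 0], [-0.0132, -0.0004, 0, 0]]], gripper=0.055, squeeze=25)

```text
time: 4.88
ee_pos: [0.57, 0.0499, 0.1905]
tcp_rot: [180.0, -0.1, -173.1]
wrist_force: [0.1, 0.2, 0.4]
opening: 0.0553
grasp_force: 0.0
```

Run:
```python
from h import *
o=bot.get_obs();print(o['ee_pos'],o['wrist_force'],o['torque'],o['opening'])
c=cam("wrist");d=cam("top")
cv2.imwrite("pics/p3.png",np.hstack([c["img"][100:480,120:520],cv2.resize(d["img"][190:330,230:350],None,fx=2.5,fy=2.5)[:380].copy() if 0 else cv2.resize(d["img"][190:330,230:350],(326,380))]))
for P in [(.570,.05,.129),(.6077,.0546,.129),(.5323,.0454,.129)]: print(proj(c,P),proj(d,P))
```

```text
[0.56995541 0.04987194 0.19053895] [0.12116906 0.20045925 0.44374844] [-0.0018261  -0.01366676 -0.0071406 ] 0.05525809324152354
[319.20002511 254.60656448] [289.60301913 257.08395549]
[319.2766061  311.60102605] [287.33674267 231.19617083]
[319.11476436 191.1522944 ] [291.8869873  283.17383342]
```

View pics/p3.png

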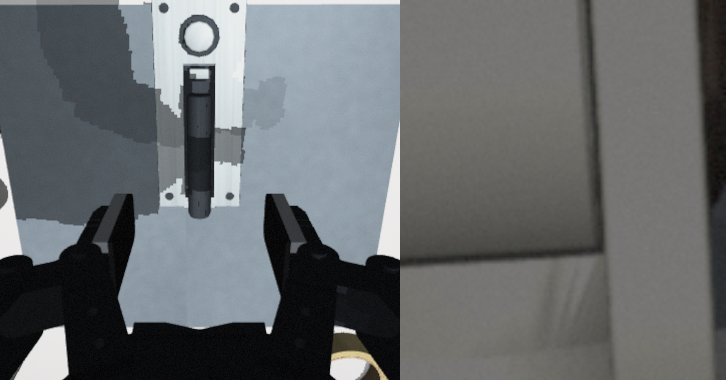

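The bar sits centred between the open fingers at u≈320, v≈194–314, as predicted. I'll descend and grip it.

Call:
play_rows(steps=[[[0, 0, 0.015, 0], [0, 0, 0.02, 0], [0, 0, 0.02, 0], [0, 0, 0.015, 0], [0, 0, 0.005, 0]]])

```text
time: 5.4
ee_pos: [0.5676, 0.0496, 0.1134]
tcp_rot: [180.0, -0.3, -173.1]
wrist_force: [-0.3, -0.2, -0.0]
opening: 0.0553
grasp_force: 0.0
```

Call:
play_rows(steps=[[[0, 0, 0, 0], [0, 0, 0, 0], [0, 0, 0, 0], [0, 0, 0, 0], [0, 0, 0, 0]]], gripper=0.02)

```text
time: 5.82
ee_pos: [0.57, 0.0499, 0.1172]
tcp_rot: [-180.0, 0.1, -173.1]
wrist_force: [0.5, -0.4, 0.1]
opening: 0.0202
grasp_force: 0.0
```

Call:
play_rows(steps=[[[0, 0, 0, 0], [0, 0, 0, 0], [0, 0, 0, 0], [0, 0, 0, 0], [0, 0, 0, 0]]], gripper=0.0, squeeze=25)

```text
time: 6.23
ee_pos: [0.5698, 0.0499, 0.1164]
tcp_rot: [180.0, 0.0, -173.1]
wrist_force: [2.5, 1.5, 0.7]
opening: 0.0128
grasp_force: 24.7
```

```bash
python3 -c "
from h import *
o=bot.get_obs();print(o['ee_pos'],o['tcp_rot'],o['wrist_force'],o['torque'],o['opening'],o['grasp_force'])"
```

```text
[0.56983936 0.0499182  0.11641899] [ 1.79994532e+02  3.41251155e-02 -1.73108570e+02] [2.47675936 1.48202478 0.74712651] [ 0.23168108 -0.43330657 -0.02305356] 0.012835021697038481 24.650521874427795
```

Call:
play_rows(steps=[[[0, 0, 0, 0.04], [0, 0, 0, 0.06], [0, 0, 0, 0.06], [0, 0, 0, 0.06], [0, 0, 0, 0.06]]])

```text
time: 6.65
ee_pos: [0.5698, 0.0501, 0.1164]
tcp_rot: [180.0, 0.0, 170.7]
wrist_force: [2.2, 2.4, -0.5]
opening: 0.0132
grasp_force: 24.8
```

```bash
cat > s.py <<'E'
from h import *
o=bot.get_obs();print(o['ee_pos'].round(4),o['tcp_rot'].round(2),o['wrist_force'].round(2),o['torque'].round(3),round(float(o['opening']),4),round(float(o['grasp_force']),1), 'turn',round(float(np.radians((186.89-o['tcp_rot'][2]+180)%360-180)),3))
E
python3 s.py
```

```text
[0.5698 0.0501 0.1164] [1.7997e+02 3.0000e-02 1.7069e+02] [ 2.22  2.42 -0.49] [ 0.4   -0.413  0.147] 0.0132 24.8 turn 0.283
```

Call:
play_rows(steps=[[[0, 0, 0, 0.06], [0, 0, 0, 0.06], [0, 0, 0, 0.06], [0, 0, 0, 0.06], [0, 0, 0, 0.06]]])

```text
time: 7.07
ee_pos: [0.5699, 0.0503, 0.1164]
tcp_rot: [179.9, 0.0, 153.5]
wrist_force: [3.0, 3.3, 1.7]
opening: 0.0132
grasp_force: 24.8
```

```bash
python3 s.py
```

```text
[0.5699 0.0503 0.1164] [1.7994e+02 2.0000e-02 1.5351e+02] [3.02 3.29 1.73] [ 0.599 -0.472  0.09 ] 0.0132 24.8 turn 0.583
```

Call:
play_rows(steps=[[[0, 0, 0, 0.05], [0, 0, 0, 0.05], [0, 0, 0, 0.04], [0, 0, 0, 0.04], [0, 0, 0, 0.03]]])

```text
time: 7.48
ee_pos: [0.5699, 0.0503, 0.1164]
tcp_rot: [179.9, 0.0, 141.5]
wrist_force: [3.1, 3.4, 0.5]
opening: 0.013
grasp_force: 24.8
```

```bash
python3 s.py
```

```text
[0.5699 0.0503 0.1164] [179.93   0.   141.53] [3.1  3.39 0.54] [ 0.694 -0.557  0.084] 0.013 24.8 turn 0.792
```

Call:
play_rows(steps=[[[0, 0, 0, 0.02], [0, 0, 0, 0.02], [0, 0, 0, 0.02], [0, 0, 0, 0.015], [0, 0, 0, 0.01]]])

```text
time: 7.9
ee_pos: [0.57, 0.0504, 0.1165]
tcp_rot: [179.9, -0.0, 136.7]
wrist_force: [3.3, 3.9, 0.7]
opening: 0.0126
grasp_force: 24.8
```

```bash
python3 s.py
```

```text
[0.57   0.0504 0.1165] [179.92  -0.   136.74] [3.28 3.91 0.7 ] [ 0.88  -0.698  0.062] 0.0126 24.8 turn 0.875
```

Call:
play_rows(steps=[[[0, 0, 0, 0.01], [0, 0, 0, 0.01], [0, 0, 0, 0.01], [0, 0, 0, 0.01], [0, 0, 0, 0]]])

```text
time: 8.32
ee_pos: [0.57, 0.0504, 0.1165]
tcp_rot: [179.9, -0.0, 134.5]
wrist_force: [3.5, 4.6, -0.7]
opening: 0.0127
grasp_force: 24.8
```

```bash
python3 s.py
```

```text
[0.57   0.0504 0.1165] [179.92  -0.   134.46] [ 3.51  4.55 -0.74] [ 0.915 -0.658  0.047] 0.0127 24.8 turn 0.915
```

Call:
play_rows(steps=[[[0, 0.0005, 0, 0.01], [0, 0.0005, 0, 0.01], [0, 0, 0, 0.01], [0, 0, 0, 0.01], [0, 0, 0, 0]]])

```text
time: 8.73
ee_pos: [0.57, 0.0505, 0.1161]
tcp_rot: [-180.0, -0.0, 132.1]
wrist_force: [0.9, 1.9, -0.2]
opening: 0.0132
grasp_force: 24.8
```

```bash
python3 s.py
```

```text
[0.57   0.0505 0.1161] [-1.7997e+02 -2.0000e-02  1.3211e+02] [ 0.93  1.94 -0.21] [0.33  0.047 0.062] 0.0132 24.8 turn 0.956
```

Call:
play_rows(steps=[[[0, 0, 0, 0.01], [0, 0, 0, 0.01], [0, 0, 0, 0.01], [0, 0, 0, 0.01], [0, 0, 0, 0]]])

```text
time: 9.15
ee_pos: [0.5701, 0.0505, 0.1162]
tcp_rot: [-180.0, -0.0, 129.8]
wrist_force: [-1.4, 1.5, 0.4]
opening: 0.0126
grasp_force: 24.9
```

```bash
python3 s.py
```

```text
[0.5701 0.0505 0.1162] [-1.7998e+02 -1.0000e-02  1.2983e+02] [-1.42  1.48  0.41] [0.167 0.294 0.109] 0.0126 24.9 turn 0.996
```

Call:
play_rows(steps=[[[0, 0, 0, 0.01], [0, 0, 0, 0.01], [0, 0, 0, 0.01], [0, 0, 0, 0], [0, 0, 0, 0]]])

```text
time: 9.57
ee_pos: [0.5701, 0.0505, 0.1162]
tcp_rot: [-180.0, -0.0, 128.2]
wrist_force: [-3.6, -0.5, -0.0]
opening: 0.0131
grasp_force: 25.5
```

```bash
python3 s.py
```

```text
[0.5701 0.0505 0.1162] [-1.7998e+02 -1.0000e-02  1.2816e+02] [-3.55 -0.48 -0.03] [0.124 0.524 0.245] 0.0131 25.5 turn 1.025
```

Call:
play_rows(steps=[[[0, 0, 0, 0.01], [0, 0, 0, 0.01], [0, 0, 0, 0], [0, 0, 0, 0], [0, 0, 0, 0]]])

```text
time: 9.98
ee_pos: [0.5702, 0.0505, 0.1162]
tcp_rot: [-180.0, -0.0, 127.0]
wrist_force: [-4.3, -0.2, -0.3]
opening: 0.0126
grasp_force: 26.2
```

```bash
python3 s.py
```

```text
[0.5702 0.0505 0.1162] [-1.7998e+02 -1.0000e-02  1.2701e+02] [-4.33 -0.19 -0.28] [0.055 0.758 0.381] 0.0126 26.2 turn 1.045
```

The turning moment rises steadily, about 0.25 to 0.38 Nm over 0.02 rad, so this is the stop. I'll ease off a little and compute the lid arc.

Call:
play_rows(steps=[[[0.0003, -0.0004, 0, -0.008], [0.0003, -0.0004, 0, -0.008], [0, 0, 0, -0.008], [0, 0, 0, 0], [0, 0, 0, 0]]], squeeze=30)

```text
time: 10.4
ee_pos: [0.57, 0.0505, 0.1166]
tcp_rot: [179.9, 0.1, 128.4]
wrist_force: [4.6, -1.1, -0.2]
opening: 0.013
grasp_force: 29.3
```

```bash
python3 s.py
cat > arc.py <<'E'
from h import *
def arc(th,psi0,t0=1.0,a=.155,h=.041):
    th=np.array(th);s=a-a*np.cos(th)+h*np.sin(th);z=a*np.sin(th)+h*np.cos(th)-h
    al=np.arctan(np.tan(t0)/np.cos(th));psi=np.radians(psi0)-(al-al[0])
    for i in range(len(th)-1):
        b=psi[i]-np.radians(7.04);ds=s[i+1]-s[i]
        print(round(float(th[i+1]),3),[round(float(x),4) for x in (ds*np.cos(b),ds*np.sin(b),-(z[i+1]-z[i]),al[i+1]-al[i])])
    print(s[-1],z[-1])
E
python3 -c "
from arc import *
import numpy as np
p=np.degrees(0)+bot.get_obs()['tcp_rot'][2]
arc([0,.01,.025,.04,.055,.07]+list(np.arange(.1,.96,.04)),p)"
```

```text
[0.57   0.0505 0.1166] [1.7993e+02 6.0000e-02 1.2838e+02] [ 4.63 -1.07 -0.23] [-0.034 -0.754  0.239] 0.013 29.3 turn 1.021
0.01 [-0.0002, 0.0004, -0.0015, 0.0]
0.025 [-0.0003, 0.0006, -0.0023, 0.0001]
0.04 [-0.0004, 0.0006, -0.0023, 0.0002]
0.055 [-0.0004, 0.0006, -0.0023, 0.0003]
0.07 [-0.0004, 0.0006, -0.0023, 0.0004]
0.1 [-0.0008, 0.0014, -0.0045, 0.0012]
0.14 [-0.0012, 0.002, -0.006, 0.0022]
0.18 [-0.0013, 0.0022, -0.0059, 0.0029]
0.22 [-0.0015, 0.0024, -0.0058, 0.0037]
0.26 [-0.0016, 0.0026, -0.0056, 0.0044]
0.3 [-0.0017, 0.0028, -0.0055, 0.0051]
0.34 [-0.0018, 0.003, -0.0054, 0.0059]
0.38 [-0.0018, 0.0032, -0.0052, 0.0066]
0.42 [-0.0019, 0.0034, -0.0051, 0.0074]
0.46 [-0.002, 0.0036, -0.0049, 0.0082]
0.5 [-0.0021, 0.0038, -0.0047, 0.009]
0.54 [-0.0021, 0.004, -0.0046, 0.0097]
0.58 [-0.0022, 0.0042, -0.0044, 0.0105]
0.62 [-0.0022, 0.0043, -0.0042, 0.0113]
0.66 [-0.0022, 0.0045, -0.004, 0.0121]
0.7 [-0.0022, 0.0047, -0.0038, 0.0129]
0.74 [-0.0022, 0.0048, -0.0036, 0.0137]
0.78 [-0.0022, 0.005, -0.0034, 0.0145]
0.82 [-0.0022, 0.0051, -0.0031, 0.0154]
0.86 [-0.0022, 0.0053, -0.0029, 0.0162]
0.9 [-0.0021, 0.0054, -0.0027, 0.017]
0.94 [-0.0021, 0.0056, -0.0025, 0.0177]
0.09669273823678949 0.10835281458906773
```

Call:
play_rows(steps=[[[-0.0002, 0.0006, -0.0015, 0], [-0.0003, 0.0006, -0.0023, 0], [-0.0004, 0.0006, -0.0023, 0], [-0.0004, 0.0006, -0.0023, 0], [-0.0004, 0.0006, -0.0023, 0]]])

```text
time: 10.82
ee_pos: [0.5703, 0.0506, 0.1261]
tcp_rot: [-179.7, -0.2, 128.4]
wrist_force: [-13.0, -4.1, -1.4]
opening: 0.0129
grasp_force: 29.4
```

```bash
python3 s.py
```

```text
[0.5703 0.0506 0.1261] [-1.7969e+02 -1.7000e-01  1.2837e+02] [-13.01  -4.09  -1.41] [-0.692  2.359  0.246] 0.0129 29.4 turn 1.021
```

Run:
```python
from h import *
import pickle
d=cam("side");c=cam("wrist");pickle.dump((d,c),open("p4.pkl","wb"))
a=cv2.resize(d["img"][170:300,220:420],None,fx=2.4,fy=2.4,interpolation=cv2.INTER_CUBIC)
b=c["img"][150:462,160:470]
cv2.imwrite("pics/p4.png",np.hstack([a,b]))
```

```text
(no output)
```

View pics/p4.png

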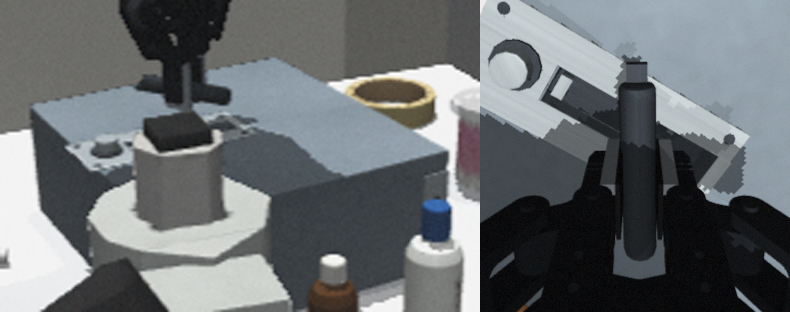

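```bash
python3 - <<'E'
from h import *
import pickle
d,c=pickle.load(open("p4.pkl","rb"));s=pickle.load(open("d0.pkl","rb"))["side"]
for n,P in [("btn",(.502,.0415,.112)),("frontL",(.471,.169,.1)),("frontR",(.5025,-.089,.1)),("latchcorner",(.6,.0,.1)),("hingeR",(.738,-.06,.1))]:
    u,v=proj(s,P).astype(int)
    T=s["img"][v-8:v+9,u-10:u+11];W=d["img"][v-26:v+27,u-26:u+27]
    r=cv2.matchTemplate(W,T,cv2.TM_CCOEFF_NORMED);_,m,_,l=cv2.minMaxLoc(r)
    h=np.radians(0);print(n,(u,v),"shift",l[0]-16,l[1]-18,round(m,2))
# predicted shift of button and corners for th=.06
H=np.array([.570+.155*.9925,.05+.155*.122,.088]);dd=np.array([.9925,.122,0]);
def rot(P,t):
    P=np.array(P)-H;a=P@dd;z=P[2];w=P-a*dd-[0,0,z];return H+w+(a*np.cos(t)+z*np.sin(t))*dd+np.array([0,0,-a*np.sin(t)+z*np.cos(t)])
for P in [(.502,.0415,.112),(.471,.169,.1),(.5025,-.089,.1)]: print(proj(s,rot(P,.06))-proj(s,P))
E
python3 s.py
```

```text
btn (np.int64(262), np.int64(227)) shift 0 0 0.99
frontL (np.int64(232), np.int64(213)) shift 0 0 0.99
frontR (np.int64(285), np.int64(263)) shift 0 0 1.0
latchcorner (np.int64(321), np.int64(233)) shift 1 0 0.69
hingeR (np.int64(404), np.int64(232)) shift 0 0 1.0
[ 0.42794217 -7.03914111]
[-0.1393681  -6.71689186]
[ 0.19740953 -8.26519102]
[0.5703 0.0506 0.1262] [-1.7970e+02 -1.7000e-01  1.2837e+02] [-10.3   -3.    -1.78] [-0.697  1.988  0.201] 0.0124 29.4 turn 1.021
```

```bash
python3 - <<'E'
from h import *
import pickle
d,c=pickle.load(open("p4.pkl","rb"))
for z in (.12,.125,.129,.134,.139): print(z,proj(d,(.5457,.0792,z)),proj(d,(.5943,.0208,z)),proj(c,(.5457,.0792,z)),proj(c,(.5943,.0208,z)))
E
python3 s.py
```

```text
0.12 [279.63905912 213.24173648] [314.31628635 219.58671134] [313.96255821 218.44798749] [318.48929155 370.57583432]
0.125 [279.49149657 210.78202639] [314.24400286 217.04561088] [313.74631036 221.72131074] [318.42601826 377.57034173]
0.129 [279.3729677  208.80627689] [314.18593233 215.00416184] [313.56321088 224.49287013] [318.37285107 383.44767724]
0.134 [279.22420431 206.32655015] [314.11303748 212.44156929] [313.32052477 228.16638683] [318.30294968 391.17488351]
0.139 [279.07476744 203.8355973 ] [314.03979963 209.86691867] [313.06100167 232.0947634 ] [318.22890611 399.35998588]
[0.5703 0.0506 0.1262] [-1.7970e+02 -1.7000e-01  1.2837e+02] [-10.3   -3.    -1.78] [-0.697  1.988  0.201] 0.0124 29.4 turn 1.021
```

The lid has not moved. The bar itself came up about 9.5 mm with the 0.2 N/mm pop spring (Fz about −1.8 N). I'll take back the sideways shift and lift straight up to take out the slack.

Call:
play_rows(steps=[[[0.0006, -0.0011, 0, 0], [0.0006, -0.0011, -0.001, 0], [0, 0, -0.001, 0], [0, 0, -0.001, 0], [0, 0, 0, 0]]])

```text
time: 11.33
ee_pos: [0.5704, 0.0506, 0.129]
tcp_rot: [-180.0, -0.0, 128.4]
wrist_force: [5.7, -1.6, -11.8]
opening: 0.0126
grasp_force: 29.6
```

```bash
python3 s.py
```

```text
[0.5704 0.0506 0.129 ] [-1.7996e+02 -2.0000e-02  1.2838e+02] [  5.7   -1.59 -11.82] [-0.322 -0.9    0.236] 0.0126 29.6 turn 1.021
```

Call:
play_rows(steps=[[[-0.0004, 0.0007, -0.001, 0], [-0.0004, 0.0007, -0.001, 0], [0, 0, -0.0005, 0], [0, 0, 0, 0], [0, 0, 0, 0]]])

```text
time: 11.75
ee_pos: [0.5715, 0.0508, 0.1321]
tcp_rot: [-179.9, -0.0, 128.4]
wrist_force: [0.2, -2.8, -14.4]
opening: 0.0126
grasp_force: 29.3
```

```bash
python3 s.py
cat > lid.py <<'E'
from h import *
import pickle
s=pickle.load(open("d0.pkl","rb"))["side"];d=cam("side")
H=np.array([.570+.155*.9925,.05+.155*.122,.088]);dd=np.array([.9925,.122,0]);
def rot(P,t):
    P=np.array(P)-H;a=P@dd;z=P[2];w=P-a*dd-[0,0,z];return H+w+(a*np.cos(t)+z*np.sin(t))*dd+np.array([0,0,-a*np.sin(t)+z*np.cos(t)])
up=lambda im:cv2.resize(im,None,fx=4,fy=4,interpolation=cv2.INTER_CUBIC)
for n,P in [("btn",(.502,.0415,.112)),("frontL",(.471,.169,.1))]:
    u,v=proj(s,P).astype(int)
    T=up(s["img"][v-8:v+9,u-10:u+11]);W=up(d["img"][v-26:v+27,u-26:u+27])
    r=cv2.matchTemplate(W,T,cv2.TM_CCOEFF_NORMED);_,m,_,l=cv2.minMaxLoc(r)
    k=(proj(s,rot(P,.02))-proj(s,P))[1]/.02
    print(n,"shift",l[0]/4-16,l[1]/4-18,round(m,2),"theta",(l[1]/4-18)/k)
E
python3 lid.py
```

```text
[0.5715 0.0508 0.1321] [-1.7994e+02 -2.0000e-02  1.2838e+02] [  0.19  -2.78 -14.38] [-0.589  0.106  0.152] 0.0126 29.3 turn 1.021
btn shift 0.25 -3.25 0.96 theta 0.027844724313813757
frontL shift 0.0 -3.0 0.98 theta 0.026960670029632754
```

The lid is now moving, at θ≈0.027. I'll follow the arc with the bar height corrected.

```bash
python3 -c "
from arc import *
arc([.027,.045,.065,.085,.105,.13]+list(np.arange(.165,.94,.04)),128.4,h=.052)"
```

```text
0.045 [-0.0005, 0.0009, -0.0028, 0.0003]
0.065 [-0.0006, 0.001, -0.003, 0.0005]
0.085 [-0.0007, 0.0011, -0.003, 0.0007]
0.105 [-0.0007, 0.0011, -0.003, 0.0009]
0.13 [-0.0009, 0.0015, -0.0037, 0.0013]
0.165 [-0.0013, 0.0022, -0.0051, 0.0024]
0.205 [-0.0016, 0.0027, -0.0057, 0.0034]
0.245 [-0.0017, 0.0029, -0.0056, 0.0041]
0.285 [-0.0018, 0.0031, -0.0054, 0.0049]
0.325 [-0.0019, 0.0033, -0.0053, 0.0056]
0.365 [-0.002, 0.0035, -0.0051, 0.0064]
0.405 [-0.0021, 0.0037, -0.005, 0.0071]
0.445 [-0.0022, 0.0039, -0.0048, 0.0079]
0.485 [-0.0022, 0.0041, -0.0046, 0.0087]
0.525 [-0.0023, 0.0042, -0.0044, 0.0094]
0.565 [-0.0023, 0.0044, -0.0042, 0.0102]
0.605 [-0.0024, 0.0046, -0.004, 0.011]
0.645 [-0.0024, 0.0048, -0.0038, 0.0118]
0.685 [-0.0024, 0.0049, -0.0036, 0.0126]
0.725 [-0.0024, 0.0051, -0.0034, 0.0134]
0.765 [-0.0024, 0.0052, -0.0031, 0.0142]
0.805 [-0.0023, 0.0054, -0.0029, 0.015]
0.845 [-0.0023, 0.0055, -0.0027, 0.0159]
0.885 [-0.0022, 0.0056, -0.0024, 0.0167]
0.925 [-0.0022, 0.0058, -0.0022, 0.0175]
0.1032439178671109 0.10308161709968605
```

Call:
play_rows(steps=[[[-0.0005, 0.0009, -0.0028, 0], [-0.0006, 0.001, -0.003, 0.001], [-0.0007, 0.0011, -0.003, 0], [-0.0007, 0.0011, -0.003, 0.001], [-0.0009, 0.0015, -0.0037, 0.0015]]])

```text
time: 12.22
ee_pos: [0.5784, 0.0516, 0.1487]
tcp_rot: [180.0, 0.0, 128.2]
wrist_force: [-0.1, -4.4, -11.4]
opening: 0.0126
grasp_force: 29.3
```

```bash
python3 s.py; python3 lid.py
```

```text
[0.5784 0.0516 0.1487] [1.8000e+02 2.0000e-02 1.2817e+02] [ -0.05  -4.4  -11.41] [-0.77   0.49   0.022] 0.0126 29.3 turn 1.025
btn shift 1.25 -16.0 0.86 theta 0.13708171969877542
frontL shift 1.0 -15.0 0.95 theta 0.13480335014816378
```

Call:
play_rows(steps=[[[-0.0013, 0.0022, -0.0051, 0.0024], [-0.0016, 0.0027, -0.0057, 0.0034], [-0.0017, 0.0029, -0.0056, 0.0041], [-0.0018, 0.0031, -0.0054, 0.0049], [-0.0019, 0.0033, -0.0053, 0.0056]]])

```text
time: 12.68
ee_pos: [0.5941, 0.0533, 0.1755]
tcp_rot: [-179.9, -0.0, 127.0]
wrist_force: [-5.2, -7.2, -8.9]
opening: 0.0126
grasp_force: 29.2
```

```bash
python3 s.py
```

```text
[0.5941 0.0533 0.1755] [-179.89   -0.    126.98] [-5.18 -7.2  -8.9 ] [-1.367e+00  1.204e+00 -1.000e-03] 0.0126 29.2 turn 1.046
```

Call:
play_rows(steps=[[[-0.002, 0.0031, -0.0051, 0.0064], [-0.0021, 0.0033, -0.005, 0.0071], [-0.0022, 0.0037, -0.0048, 0.0079], [-0.0022, 0.0041, -0.0046, 0.0087], [-0.0023, 0.0042, -0.0044, 0.0094]]])

```text
time: 13.1
ee_pos: [0.6149, 0.0553, 0.1995]
tcp_rot: [-179.9, -0.0, 124.7]
wrist_force: [-7.0, -8.0, -7.8]
opening: 0.0127
grasp_force: 29.4
```

```bash
python3 s.py
```

```text
[0.6149 0.0553 0.1995] [-1.7985e+02 -2.0000e-02  1.2470e+02] [-6.95 -8.01 -7.82] [-1.493  1.917 -0.077] 0.0127 29.4 turn 1.085
```

Call:
play_rows(steps=[[[-0.0023, 0.0041, -0.0042, 0.009], [-0.0024, 0.0043, -0.004, 0.009], [-0.0024, 0.0046, -0.0038, 0.01], [-0.0024, 0.0049, -0.0036, 0.01], [-0.0024, 0.0051, -0.0034, 0.011]]])

```text
time: 13.52
ee_pos: [0.6404, 0.0578, 0.2191]
tcp_rot: [-179.8, 0.0, 121.9]
wrist_force: [-11.0, -10.1, -4.3]
opening: 0.0128
grasp_force: 29.7
```

```bash
python3 s.py;python3 - <<'E'
from h import *
import pickle
d=cam("side");c=cam("wrist")
a=cv2.resize(d["img"][90:300,200:430],None,fx=1.7,fy=1.7,interpolation=cv2.INTER_CUBIC)
b=c["img"][105:462,160:470]
cv2.imwrite("pics/p5.png",np.hstack([a,b]))
E
```

```text
[0.6404 0.0578 0.2191] [-1.7984e+02  2.0000e-02  1.2187e+02] [-10.96 -10.08  -4.32] [-1.894  2.433 -0.018] 0.0128 29.7 turn 1.135
```

View pics/p5.png

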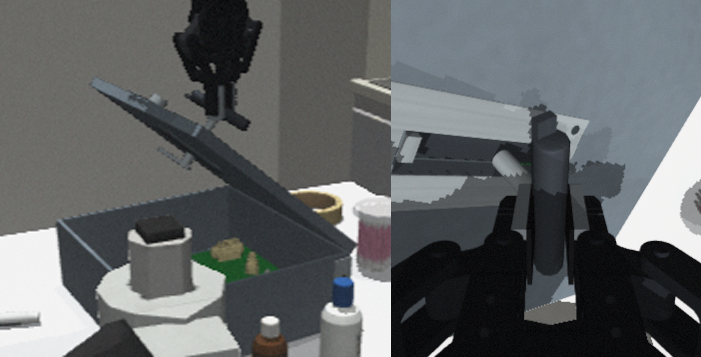

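Call:
play_rows(steps=[[[-0.0024, 0.005, -0.0031, 0.012], [-0.0023, 0.0052, -0.0029, 0.012], [-0.0023, 0.0053, -0.0027, 0.013], [-0.0022, 0.0055, -0.0024, 0.014], [-0.0022, 0.0057, -0.0022, 0.015]]])

```text
time: 14.03
ee_pos: [0.6693, 0.061, 0.2333]
tcp_rot: [-179.9, 0.1, 118.1]
wrist_force: [-12.1, -11.2, 1.9]
opening: 0.0128
grasp_force: 30.5
```

```bash
python3 s.py
```

```text
[0.6693 0.061  0.2333] [-1.7989e+02  9.0000e-02  1.1805e+02] [-12.07 -11.22   1.95] [-2.28   2.652 -0.084] 0.0128 30.5 turn 1.201
```

Call:
play_rows(steps=[[[0, -0.0007, 0, 0], [0, -0.0007, 0, 0], [0, 0, 0, 0], [0, 0, 0, 0], [0, 0, 0, 0]]])

```text
time: 14.45
ee_pos: [0.6699, 0.0611, 0.2335]
tcp_rot: [179.8, 0.2, 118.1]
wrist_force: [0.3, -7.8, -1.2]
opening: 0.0123
grasp_force: 30.5
```

Call:
play_rows(steps=[[[0, 0, 0, 0], [0, 0, 0, 0], [0, 0, -0.002, 0], [0, 0, -0.004, 0], [0, 0, -0.006, 0]]], gripper=0.034)

```text
time: 14.87
ee_pos: [0.6692, 0.0622, 0.2438]
tcp_rot: [180.0, -0.0, 118.2]
wrist_force: [-0.1, 0.1, -0.6]
opening: 0.0341
grasp_force: 0.0
```

```bash
python3 s.py
```

```text
[0.6692 0.0622 0.2438] [ 1.7998e+02 -1.0000e-02  1.1819e+02] [-0.05  0.11 -0.59] [-0.016  0.017  0.013] 0.0341 0.0 turn 1.199
```

Call:
play_rows(steps=[[[0, 0, -0.008, 0], [0, 0, -0.012, 0], [0, 0, -0.015, 0], [0, 0, -0.015, 0], [0, 0, -0.015, 0]]])

```text
time: 15.28
ee_pos: [0.669, 0.062, 0.3099]
tcp_rot: [180.0, 0.0, 118.2]
wrist_force: [1.0, 0.6, 0.1]
opening: 0.0342
grasp_force: 0.0
```

Call:
play_rows(steps=[[[0, 0, -0.01, 0], [0, 0, -0.01, 0], [0, 0, -0.005, 0], [0, 0, 0, 0], [0, 0, 0, 0]]])

```text
time: 15.7
ee_pos: [0.6694, 0.0619, 0.3333]
tcp_rot: [180.0, 0.0, 118.2]
wrist_force: [0.1, -0.5, -0.9]
opening: 0.0338
grasp_force: 0.0
```

```bash
python3 s.py;python3 - <<'E'
from h import *
d=cam("side");c=cam("top")
cv2.imwrite("pics/p6.png",np.hstack([d["img"][20:340,150:470],c["img"][130:450,150:470]]))
E
```

```text
[0.6694 0.0619 0.3333] [1.7997e+02 1.0000e-02 1.1817e+02] [ 0.05 -0.51 -0.89] [ 0.005  0.007 -0.003] 0.0338 0.0 turn 1.199
```

View pics/p6.png

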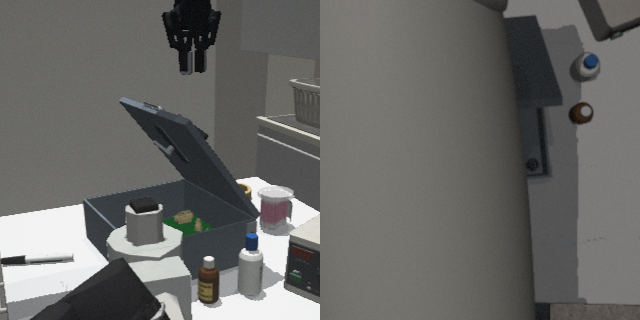

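The lid stands open on its own, the gripper is clear of everything, and the bottles have not moved. I'll hand the job in.

```bash
python3 -c "
from workcell import bot
print(bot.job_done())"
```

```text
the job is handed in; nothing more can be done
None
```

The case is open and handed in at about 16 s: I pressed the button with about 6 N, turned the handle clockwise until it met its stop at about 1.0 rad (about 0.4 Nm at most), and raised the lid to about 0.9 rad, where it stands on its own with the gripper clear and the bottles unmoved.

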